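# Latch the toy case shut for the night

### The job

Shut the black toy case for the night: bring the draw latch's wire loop over and hook it behind the keeper on the lid, then swing the lever back, press it down over centre and seat it fully home with a steady push of 10 to 20 N, so that the lid is drawn tight. Hold the loop lightly, work by feel, never bear on the lever with more than 25 N, and leave the toys where they are.

Things in the scene. Friction and masses are not known exactly. Their poses are not given: they have to be found in the camera images.
- case: black aluminium-edged toy case, 240 mm wide (its y), standing on its hinged edge; flat top 170 mm up. Origin on the worktop under the seam; x, y level, z up. Body shell x -112 to 0, lid shell x 0 to 70; the draw latch spans the seam at y=0. A rubber buffer (x -95 to -81, 10 mm high, 32 wide) stands on top. The case does not shift.
- lever_pivot (a point): the lever's fixed hinge pin, parallel to the case's y; 25 mm on the body side of the seam, 18 mm above the case's top; axes as the case's
- lever (a joint): lever angle, rad: 0 = lying home, flat, pointing to the case's -x; pi/2 = straight up; stop at 2.1, leaning over the lid. Stays where left (light friction). Starts 1.4 to 1.85. With the loop hooked it works against the lid below about 1.2 rad, up to some 12 N at the tip, fading to nothing at dead centre (about 0.04 rad), then falls home on a hard stop; let go before that it springs back.
- lever_tip (a point): middle of the curled tip of the steel lever (24 mm wide, 4 mm thick, tip curl 7 mm), 52 mm from lever_pivot. Seen from the pivot the tip lies at (-cos a, +sin a) in the case's x, z, with a the lever angle
- loop_bar (a point): middle of the wire loop's cross-bar (6 mm thick, along the case's y). The loop's arms, 39 mm apart inside, swing freely on the lever's sides 14 mm from lever_pivot towards the tip; from there to the bar 65 mm. At the start it lies back on the buffer. Hold it lightly by the 9 mm bosses on the bar's ends, 52 mm over their outer faces; it turns between the pads.
- keeper_seat (a point): where the bar's middle sits when drawn home: against the keeper post's +x face, 14 mm above the lid's top, just under the lip. Keeper 26 mm wide, top 21 mm above the lid; its lip, 4 mm thick, reaches 3 mm beyond this point, so the bar's middle must pass over 6 mm beyond it to go down. A ledge 9 mm above the lid, 13 mm long, stops the bar 2 mm below the seat.
- case_lid (a joint): lid shell's hinge at its lower edge, rad: 0 = shut; starts at 0.038, the top 6 mm ajar on its foam lining, which pushes back about 20 N per mm at the top
- sorter_cube: wooden shape-sorter cube, 110 mm, origin under its centre
- binoculars: orange plastic toy binoculars lying flat, 105 x 108 x 52 mm high, origin under their centre
- lighthouse: cast zinc toy lighthouse, 72 mm across the foot, 146 mm tall, origin under its centre
- saucepan: blue enamel toy saucepan, 108 mm across, 60 mm tall, origin under the pan's centre; handle to its own -x, 145 mm from the origin
- ring_stacker: wooden ring stacker, 90 mm across, 107 mm tall, origin under its centre
- toy_car: small wooden car, 62 mm long (its y), 42 wide, 33 high, standing on the case's body shell near its left end; origin under its centre
- lever_plate: the lever's steel plate, which is what one pushes: 24 mm wide, 4 mm thick, from 3 mm behind the pivot to the curled tip 52 mm from it; its origin is the pivot. Lying home, its upper face is 21 mm (the curl's 23.5 mm) above the case's top

How it is judged:
On the way, in this order (a step that is already met when the one before it is completed fails the run):
1. the loop's cross-bar is down behind the keeper, under its lip, with the lever still raised (x of loop_bar in the frame of keeper_seat between -0.004 and 0.013 m and z of loop_bar in the frame of keeper_seat between -0.006 and 0.003 m and value of joint lever above 0.5 rad), for 0.2 s.
2. the lever, with the loop hooked, is pressed home with 8 N or more (x of loop_bar in the frame of keeper_seat between -0.004 and 0.005 m and z of loop_bar in the frame of keeper_seat between -0.006 and 0.003 m and value of joint lever below 0.03 rad and contact force between the fingers and lever_plate above 8 N), for 0.2 s.
At the end, for the whole second after the job is handed in: The loop's cross-bar is seated behind the keeper under its lip (within 5 mm of the seat point along the case's x), the lever lies home (under 0.03 rad), the lid is drawn shut (under 0.012 rad, 2 mm at the top), and the robot has let go (x of loop_bar in the frame of keeper_seat between -0.004 and 0.005 m and z of loop_bar in the frame of keeper_seat between -0.006 and 0.003 m and value of joint lever below 0.03 rad and value of joint case_lid below 0.012 rad); the robot touches nothing.
It fails at once if the lever is pushed with more than 25 N (contact force between any of the fingers, the arm and lever_plate above 25 N).
It fails at once if the case with its lid, latch and loop is handled with more than 60 N in all, counting the squeeze of both fingers (contact force between any of the fingers, the arm and case above 60 N).
It fails at once if a toy is shifted by more than 25 mm (distance of any of sorter_cube, binoculars, lighthouse, saucepan, ring_stacker, toy_car from where it was at the start of the episode above 0.025 m).
It also fails if it takes over 72 s, if anything falls off the work surface, if the arm or the gripper's body presses on something with over 40 N, if the wrist force passes 120 N, or if a joint passes its speed limit or range.

### The arm

A 6-joint arm with a two-finger parallel gripper is mounted at the origin on the work surface. World frame = base frame: x ahead of the robot, y to its left, z up, the work surface at z = 0. Lengths are in m, angles in rad, forces in N, time in s.
With the tool pointing down it reaches from about 0.325 to 0.85 m from the base axis. Payload 15.5 kg.
Tool frame: the origin (TCP) lies at the centre of the arm's flange, where the gripper is bolted on; the fingertips stand 191 mm ahead of it and the grasp point (between the pads) lies 172 mm ahead of it; z points along the fingers, y is the line along which they close (so a half turn about z gives the same grasp; the last joint's range is limited). The gripper opens to 91 mm and grips with 3 to 60 N. Pads are 32 mm wide; open, the fingers measure 118 mm over their backs; the gripper's body (76 mm by 178 mm) begins 60 mm behind the grasp point.
Start: joints at [-1.379, 0.494, 1.345, -0, 1.302, -0.096], TCP at [0.177, -0.599, 0.405] pointing down, gripper open.
Joint ranges: [-2.91, 2.91], [-0.82, 2.16], [0.22, 2.67], [-1.22, 4.37], [0.12, 2.79], [-3.08, 3.08]. Speed limits (rad/s): [1.89, 1.89, 2.57, 3.01, 3.01, 3.01].

### API

Orientations are given as a 3x3 rotation matrix whose columns are the frame's x, y, z axes.
In Python, from plant import arm gives the robot as it stands.
- The arm moves only by the shell command python3 -m jog 'ROWS' [OPENING] [FORCE]. ROWS is JSON, a list of rows, each a list of 4 numbers: the shift along the tool's x, y, z in m, then the turn about the tool's z in rad. In form: [[x, y, z, roll], ...]. A call has 1 to 8 rows; each row is the pose to reach, as a shift and turn from the pose commanded when the call began, along the tool's axes at that moment; what a row does not reach only later rows make up. A row lasts 1/10 s, in which the tool goes at most 50 mm and 8.59 degrees, less where a joint would pass 70% of its speed; a pose out of reach is approached as far as the arm can. A call with a gripper value outside its range is refused whole. OPENING is the finger opening in m, from 0 to 0.0912, set as the call begins (- or left out, the last holds). The fingers move at their own pace and stop on an object; FORCE is the grip in N (left out, the last holds). Time passes only in rows, so rows that repeat a pose let the fingers close. It gives the time, the measured TCP pose, the force, the opening and the grip force at its end, in the units of the state.
- arm.read_state(): the state, without advancing time (a new reading comes with each control period).
- arm.camera(name): name is "scene" or "top" or "wrist"; returns (picture, depth): 400x640x3 uint8, red, green, blue; 400x640 float32, m along the optical axis (not along the pixel's ray), 0 where there is no reading.
- arm.get_calibration(name): a dict with "K" (3x3 intrinsics, pixels), "view" (4x4, takes a point from world to camera coordinates); the wrist camera has in their place "tool_from_camera" (4x4, takes a point from camera to tool coordinates, whose origin is the TCP and whose axes are the flange's). Camera axes: x right, y down, z forward; pixel columns grow to the right and rows downward; lengths in m; the calibration is good to about 2 mm. The wrist camera is an equidistant fisheye: a pixel r from the principal point sees the ray r / f radians off the axis. A picture is of the moment at which its call begins: read the wrist's pose just before it. get_calibration takes no time and is no camera call.
- arm.hand_in(): hands the job in; it is judged then, once.
Trained networks look in the newest picture that a camera, given by its name, has taken for a name from the list of things; names that differ only in an ending like _2 or _b are one class to them, and where a whole thing is asked for, a point or a joint stands for the part that bears it (a point fixed in the world has none). Each returns a list of dicts, best first, with "p" (0 to 1); they miss things now and then, are a little off and sometimes report something else, mostly with a low value. They report only what shows in the picture. A call takes as long as a camera call.
- arm.spot_in(camera, target): "bbox" ([left, top, right, bottom] in pixels, round what is visible of it).
- arm.cut_out(camera, target): "region" (400x640 bool, what is visible of it) and "bbox" ([left, top, right, bottom] in pixels, round what is visible of it).
- arm.tip_of(camera, target): "position" ([row, column] in pixels: a listed point, or the origin of a listed thing).
The state is a dict: "time_s": time; "joint_positions": joint angles; "joint_vel": joint speeds; "effort": joint torques, N m; "tool_pos": TCP position; "eef_rot": TCP orientation; "force": force on the tool from outside, world axes, zero at the start; "wrist_torque": the same for the moment, N m; "finger_gap": finger opening in m; "grip_force": force on a finger pad.
Only numpy, scipy, OpenCV 4.12 (cv2) and the standard library are available. Lean on these libraries where they do the work, as an engineer would, in place of code of your own. Each camera call takes 0.05 s, during which the arm holds its last target. There are 200 camera calls.

## Working session

There is one attempt and no reset: what is moved stays moved. The work goes in short steps, Python scripts to look and compute and a shell command to move; the robot and the scene stay as the last step left them, time stands still between calls to the robot, and variables do not carry over. Pictures are saved under pics/ and viewed, at most 10 in all, crops included, and the job is handed in when it is done.

```bash
ls; mkdir -p pics
cat > h.py <<'E'
import numpy as np, cv2
from plant import arm
def ray(cam,rc):
    c=arm.get_calibration(cam);K=np.array(c["K"])
    v,u=rc
    if cam!="wrist":
        T=np.linalg.inv(np.array(c["view"]))
        d=np.array([(u-K[0,2])/K[0,0],(v-K[1,2])/K[1,1],1])
    else:
        s=arm.read_state();W=np.eye(4);W[:3,:3]=s["eef_rot"];W[:3,3]=s["tool_pos"]
        T=W@np.array(c["tool_from_camera"])
        x=(u-K[0,2])/K[0,0];y=(v-K[1,2])/K[1,1];r=np.hypot(x,y)
        k=np.sin(r)/r if r>1e-9 else 1
        d=np.array([x*k,y*k,np.cos(r)])
    d=T[:3,:3]@d
    return T[:3,3],d
def meet(rs):
    A=0;b=0
    for o,d in rs:
        d=d/np.linalg.norm(d);P=np.eye(3)-np.outer(d,d);A=A+P;b=b+P@o
    p=np.linalg.solve(A,b)
    return p,[float(np.linalg.norm((np.eye(3)-np.outer(d,d)/(d@d))@(p-o))) for o,d in rs]
def atdepth(cam,rc,depth):
    o,d=ray(cam,rc); return o+d*depth[int(rc[0]),int(rc[1])]
E
cat > a.py <<'E'
from h import *
np.set_printoptions(precision=4,suppress=True)
s=arm.read_state();print(s["time_s"],s["tool_pos"],s["eef_rot"],s["finger_gap"])
D={}
for c in("scene","top","wrist"):
    im,d=arm.camera(c);D[c]=d;cv2.imwrite(f"pics/{c}0.png",im[...,::-1])
for n in("lever_pivot","lever_tip","loop_bar","keeper_seat","case","toy_car"):
    rs=[]
    for c in("scene","top","wrist"):
        t=arm.tip_of(c,n)[:1]
        for q in t:
            rc=q["position"];print(n,c,round(q["p"],2),np.round(rc,1), atdepth(c,rc,D[c]) if c!="wrist" else "")
            if c!="wrist" and q["p"]>.4: rs.append(ray(c,rc))
    if len(rs)>1: print("  MEET",*meet(rs))
E
python3 a.py
```

```text
pics
0.0 [ 0.1768 -0.5993  0.4041] [[ 0.9592  0.2829 -0.0002]
 [ 0.2829 -0.9592  0.0012]
 [ 0.0001 -0.0012 -1.    ]] 0.09106034357054785
lever_pivot scene 0.66 [171.1 311. ] [0.5471 0.0444 0.1961]
lever_pivot top 0.58 [215.1 315. ] [0.5323 0.0581 0.1747]
  MEET [0.5308 0.057  0.1835] [0.0012329820030276843, 0.0012329820030276854]
lever_tip top 0.56 [205.3 314.3] [0.5463 0.0586 0.2423]
loop_bar scene 0.63 [168.9 292.5] [0.4884 0.0304 0.1766]
loop_bar top 0.63 [149.3 370.9] [ 0.721  -0.0929  0.0091]
  MEET [ 0.6497 -0.0634  0.2906] [0.004966488180220126, 0.004966488180220138]
keeper_seat scene 0.75 [182.7 333.3] [0.5929 0.0759 0.1778]
keeper_seat top 0.71 [188.2 299.9] [0.5931 0.0907 0.1816]
  MEET [0.5907 0.0856 0.174 ] [0.006420147649972165, 0.006420147649972397]
case scene 0.65 [235.7 319.5] [ 0.6645 -0.0108  0.1077]
toy_car scene 0.71 [156.6 317.5] [0.5387 0.068  0.2233]
toy_car top 0.55 [244.3 286.7] [0.4674 0.1205 0.2032]
  MEET [0.4674 0.1207 0.1725] [0.002251189212175392, 0.0022511892121755118]
```

View pics/scene0.png

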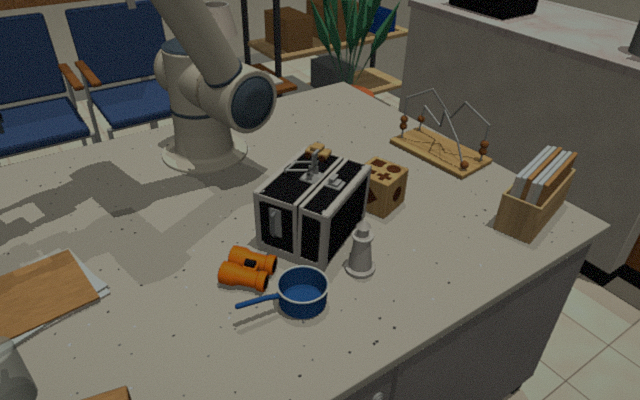

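View pics/top0.png

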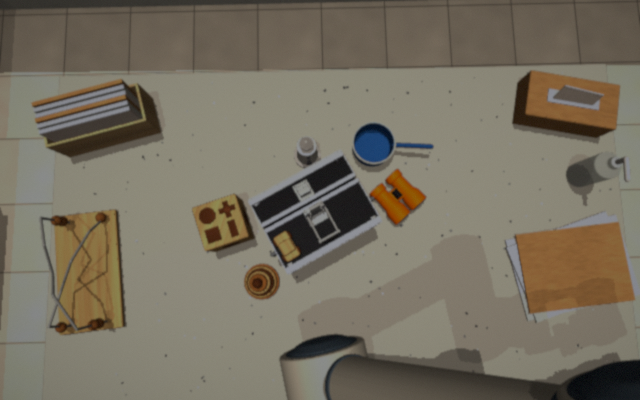

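The scene view shows the case at about (315,205), with the latch lever at (312,165) and the keeper at (335,183). In the top view the keeper is at (303,188), and the lever and loop are at (320,220). Next I measure the yaw, then move above it.

```bash
python3 - <<'E'
from h import *
np.set_printoptions(precision=4,suppress=True)
c=arm.get_calibration("wrist");print(np.array(c["K"]),np.array(c["tool_from_camera"]))
im,d=arm.camera("top")
r=arm.cut_out("top","case")[0];print(r["p"],r["bbox"])
vs,us=np.nonzero(r["region"]);
c=arm.get_calibration("top");K=np.array(c["K"]);T=np.linalg.inv(np.array(c["view"]))
z=d[vs,us];P=(T[:3,:3]@np.array([(us-K[0,2])/K[0,0]*z,(vs-K[1,2])/K[1,1]*z,z])).T+T[:3,3]
m=abs(P[:,2]-.17)<.012;Q=P[m,:2].astype(np.float32);print(m.sum(),np.median(P[m,2]))
print(cv2.minAreaRect(Q))
E
python3 -m jog '[[0.035,-0.035,-0.08,0],[0.07,-0.07,-0.08,0],[0.105,-0.105,-0.08,0],[0.14,-0.14,-0.08,-0.05],[0.175,-0.175,-0.08,-0.1],[0.21,-0.21,-0.08,-0.15],[0.245,-0.245,-0.08,-0.2],[0.28,-0.28,-0.08,-0.2]]'
```

```text
[[309.7069   0.     321.3843]
 [  0.     309.7069 201.2832]
 [  0.       0.       1.    ]] [[-0.0004 -0.9634 -0.2681  0.0753]
 [ 1.     -0.0004 -0.      0.0003]
 [-0.0001 -0.2681  0.9634  0.0208]
 [ 0.      0.      0.      1.    ]]
0.96 [249.7, 151.5, 381.7, 275.3]
7941 0.17114552864477828
((0.5446040630340576, 0.059235960245132446), (0.19251881539821625, 0.24433575570583344), 27.937387466430664)
time_s: 1.95
tool_pos: [0.354, -0.2729, 0.485]
eef_rot: [[0.883, 0.469, 0.0], [0.469, -0.883, -0.0], [0.0, 0.001, -1.0]]
force: [1.0, -0.5, -0.8]
finger_gap: 0.0912
grip_force: 0.0
```

```bash
python3 -m jog '[[0.04,-0.027,0,0],[0.08,-0.054,0,0],[0.12,-0.081,0,0],[0.16,-0.108,0,0],[0.2,-0.135,0,0],[0.24,-0.162,0,0],[0.28,-0.205,0,0],[0.28,-0.205,0,0]]'
cat > w.py <<'E'
import sys,pickle,os
from h import *
np.set_printoptions(precision=4,suppress=True)
tag=sys.argv[1];s=arm.read_state()
im,d=arm.camera("wrist");cv2.imwrite(f"pics/w{tag}.png",im[...,::-1])
f="rays.pkl";R=pickle.load(open(f,"rb")) if os.path.exists(f) else {}
for n in("lever_pivot","lever_tip","loop_bar","keeper_seat"):
    for q in arm.tip_of("wrist",n)[:2]:
        print(n,round(q["p"],2),np.round(q["position"],1))
    t=arm.tip_of("wrist",n)[:1]
    if t and t[0]["p"]>.35: R.setdefault(n,[]).append(ray("wrist",t[0]["position"]))
    if len(R.get(n,[]))>1:
        p,e=meet(R[n][-3:]);print("  MEET",p,np.round(e,4))
pickle.dump(R,open(f,"wb"))
E
python3 w.py 1
python3 -m jog '[[0.04,0,0,0],[0.07,0,0,0],[0.07,0,0,0],[0.07,0,0,0]]'; python3 w.py 2
```

```text
time_s: 2.75
tool_pos: [0.506, 0.0415, 0.4846]
eef_rot: [[0.882, 0.471, 0.0], [0.471, -0.882, 0.001], [0.001, -0.001, -1.0]]
force: [-0.1, -0.5, -0.1]
finger_gap: 0.0913
grip_force: 0.0
lever_pivot 0.71 [166.1 322.7]
lever_pivot 0.33 [103.6 323.8]
lever_tip 0.97 [161.7 324.2]
lever_tip 0.25 [188.1 201.3]
loop_bar 0.78 [224.8 322.8]
loop_bar 0.24 [127.9 324. ]
keeper_seat 0.98 [100.9 326.2]
time_s: 3.6
tool_pos: [0.5672, 0.0698, 0.4843]
eef_rot: [[0.884, 0.468, -0.001], [0.468, -0.884, -0.0], [-0.001, -0.0, -1.0]]
force: [-0.9, -0.6, 0.4]
finger_gap: 0.0914
grip_force: 0.0
lever_pivot 0.73 [232.9 322. ]
  MEET [0.5302 0.0494 0.1663] [0.0002 0.0002]
lever_tip 0.76 [246.4 318.2]
  MEET [0.5415 0.0561 0.2304] [0.0028 0.0028]
loop_bar 0.46 [174.1 320.3]
  MEET [0.6988 0.1388 0.862 ] [0.001 0.001]
keeper_seat 0.69 [168.5 318.4]
  MEET [0.5871 0.0789 0.1485] [0.0045 0.0045]
```

View pics/w1.png

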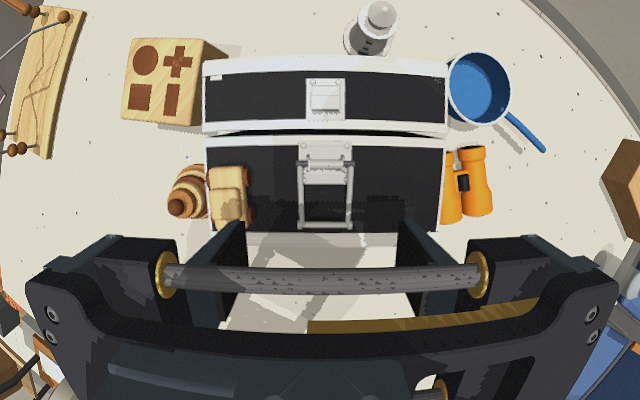

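w1 shows the lever at about (325,165), the keeper at (325,97), and the loop bar lying back at (325,226) with bosses at columns 298 and 354. The second view hides the bar behind the gripper, so I'll take another from further back.

```bash
python3 -m jog '[[-0.04,0,0,0],[-0.08,0,0,0],[-0.12,0,0,0],[-0.13,0,0,0],[-0.13,0,0,0],[-0.13,0,0,0]]'
python3 - <<'E'
from h import *
import pickle
np.set_printoptions(precision=4,suppress=True)
R=pickle.load(open("rays.pkl","rb"));R["loop_bar"].pop();pickle.dump(R,open("rays.pkl","wb"))
E
python3 w.py 3
python3 - <<'E'
from h import *
import pickle
np.set_printoptions(precision=4,suppress=True)
R=pickle.load(open("rays.pkl","rb"))
u=np.array([.8834,.4685]);v=np.array([-.4685,.8834])
for n,z in(("lever_pivot",.188),("loop_bar",.183),("keeper_seat",.184),("lever_tip",.24)):
    for o,d in R[n]:
        p=(o+d*(z-o[2])/d[2]); print(n,p, "case-ish",u@p[:2],v@p[:2])
E
```

```text
time_s: 4.65
tool_pos: [0.4528, 0.0095, 0.485]
eef_rot: [[0.884, 0.467, 0.001], [0.467, -0.884, 0.0], [0.001, 0.0, -1.0]]
force: [0.3, 0.8, 0.3]
finger_gap: 0.091
grip_force: 0.0
lever_pivot 0.62 [ 94.8 320.6]
  MEET [0.536  0.0531 0.1886] [0.0033 0.0018 0.0019]
lever_tip 0.71 [ 76.7 318.3]
  MEET [0.5441 0.0584 0.2407] [0.0041 0.0022 0.002 ]
loop_bar 0.83 [161.2 320.3]
  MEET [0.4856 0.0261 0.1963] [0.0017 0.0017]
keeper_seat 0.7 [ 96.2 319.3]
keeper_seat 0.65 [ 32.1 318.7]
  MEET [0.5685 0.0706 0.0181] [0.0277 0.0046 0.026 ]
lever_pivot [0.5333 0.0509 0.188 ] case-ish 0.4949653304156334 -0.20487355892859271
lever_pivot [0.5376 0.0535 0.188 ] case-ish 0.5000098013453378 -0.20461529163601033
lever_pivot [0.537  0.0547 0.188 ] case-ish 0.5000087992869711 -0.20322217303235326
loop_bar [0.4822 0.0224 0.183 ] case-ish 0.4364686839074877 -0.20616080054550107
loop_bar [0.4831 0.0267 0.183 ] case-ish 0.43926170115066077 -0.20272494082781722
keeper_seat [0.5868 0.0743 0.184 ] case-ish 0.5531913895812357 -0.20925086785697555
keeper_seat [0.5908 0.0856 0.184 ] case-ish 0.5620417673857452 -0.2012172486859876
keeper_seat [0.5348 0.055  0.184 ] case-ish 0.4982240696043705 -0.20192715012454213
lever_tip [0.5438 0.0542 0.24  ] case-ish 0.5058128558063041 -0.2068672877565943
lever_tip [0.5442 0.0605 0.24  ] case-ish 0.509103385289902 -0.201507743001133
lever_tip [0.5443 0.0604 0.24  ] case-ish 0.5091175442529753 -0.2016396531929628
```

View pics/w3.png

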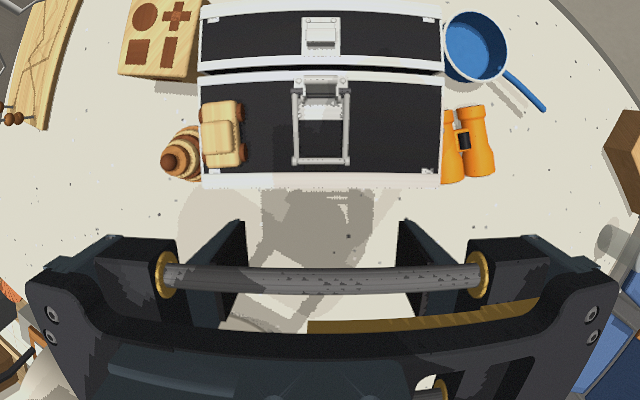

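w3 shows the loop bar at (321,162), bosses at columns 293 and 351, the lever near (321,80), and the keeper at (321,33). The car at (222,135) is well clear. Next I go down onto the bosses with the tips above the shell.

```bash
python3 -m jog '[[0.0335,0.0007,0,0],[0.0335,0.0007,0.03,0],[0.0335,0.0007,0.06,0],[0.0335,0.0007,0.08,0],[0.0335,0.0007,0.09,0],[0.0335,0.0007,0.09,0],[0.0335,0.0007,0.09,0]]' 0.066
python3 - <<'E'
from h import *
im,d=arm.camera("wrist");cv2.imwrite("pics/w4.png",im[...,::-1])
s=arm.read_state();print(s["tool_pos"])
for q in arm.tip_of("wrist","loop_bar")[:2]: print(q)
E
```

```text
time_s: 5.8
tool_pos: [0.4824, 0.0244, 0.3954]
eef_rot: [[0.884, 0.468, 0.001], [0.468, -0.884, -0.0], [0.001, 0.0, -1.0]]
force: [0.3, -0.2, 1.1]
finger_gap: 0.0659
grip_force: 0.0
[0.48247216 0.02438832 0.3956949 ]
{'position': [229.2, 321.3], 'p': 0.69}
```

View pics/w4.png

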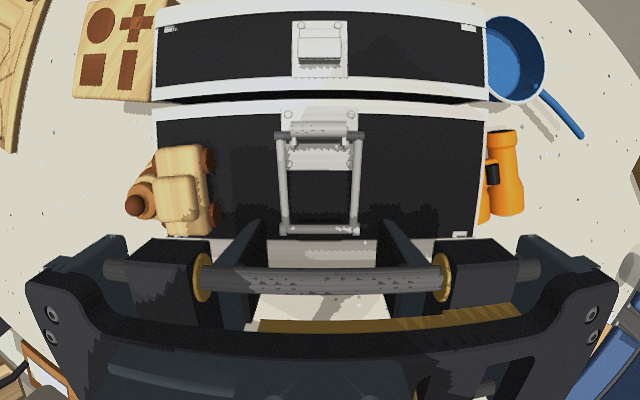

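w4 shows the bar at (321,229), centred between the finger pads (262 to 380). I'll check its position with this ray before closing.

Run:
```python
from h import *
import pickle
R=pickle.load(open("rays.pkl","rb"));r=R["loop_bar"]+[ray("wrist",[229.2,321.3])]
u=np.array([.8834,.4685]);v=np.array([-.4685,.8834])
p,e=meet(r);print(p,e,u@p[:2],v@p[:2])
for z in(.183,.188):
    o,d=r[-1];q=o+d*(z-o[2])/d[2];print(z,u@q[:2],v@q[:2])
s=arm.read_state()["tool_pos"];print("tcp",u@s[:2],v@s[:2])
```

```text
[0.48426098 0.02523329 0.18588494] [0.002521801789416301, 0.001849259054147059, 0.0019469376672719683] 0.43961794633932505 -0.20458518644134038
0.183 0.44058991466732367 -0.2048707049871579
0.188 0.44247150116260553 -0.20487095541896355
tcp 0.4376302155771535 -0.2044978646725915
```

```bash
python3 -m jog '[[0.0025,0,0.01,0],[0.0025,0,0.018,0],[0.0025,0,0.024,0],[0.0025,0,0.026,0],[0.0025,0,0.026,0]]' 0.066 && python3 -m jog '[[0,0,0,0],[0,0,0,0],[0,0,0,0],[0,0,0,0],[0,0,0,0]]' 0.045 6
```

```text
time_s: 6.4
tool_pos: [0.4842, 0.0256, 0.3683]
eef_rot: [[0.884, 0.468, -0.001], [0.468, -0.884, 0.0], [-0.001, -0.0, -1.0]]
force: [0.4, 0.3, -0.2]
finger_gap: 0.0662
grip_force: 0.0
time_s: 6.9
tool_pos: [0.4842, 0.0258, 0.3688]
eef_rot: [[0.884, 0.468, -0.0], [0.468, -0.884, 0.0], [0.0, -0.0, -1.0]]
force: [-2.3, 4.4, 1.8]
finger_gap: 0.052
grip_force: 6.0
```

```bash
python3 -m jog '[[-0.001,-0.0007,-0.008,0],[-0.0025,-0.0007,-0.018,0],[-0.001,-0.0007,-0.03,0],[0.0014,-0.0007,-0.04,0],[0.006,-0.0007,-0.05,0],[0.0127,-0.0007,-0.06,0],[0.0127,-0.0007,-0.06,0]]'
python3 - <<'E'
from h import *
im,d=arm.camera("wrist");cv2.imwrite("pics/w5.png",im[...,::-1])
for n in("loop_bar","lever_tip","lever_pivot","keeper_seat"):
    for q in arm.tip_of("wrist",n)[:2]: print(n,q)
E
```

```text
time_s: 7.6
tool_pos: [0.496, 0.0325, 0.4302]
eef_rot: [[0.884, 0.468, 0.002], [0.468, -0.884, 0.0], [0.002, 0.001, -1.0]]
force: [-3.1, 2.5, 0.4]
finger_gap: 0.0518
grip_force: 6.0
loop_bar {'position': [249.4, 322.4], 'p': 0.81}
lever_tip {'position': [142.8, 317.6], 'p': 0.73}
lever_pivot {'position': [158.3, 323.1], 'p': 0.88}
lever_pivot {'position': [73.7, 171.1], 'p': 0.61}
keeper_seat {'position': [79.0, 319.8], 'p': 0.56}
```

View pics/w5.png

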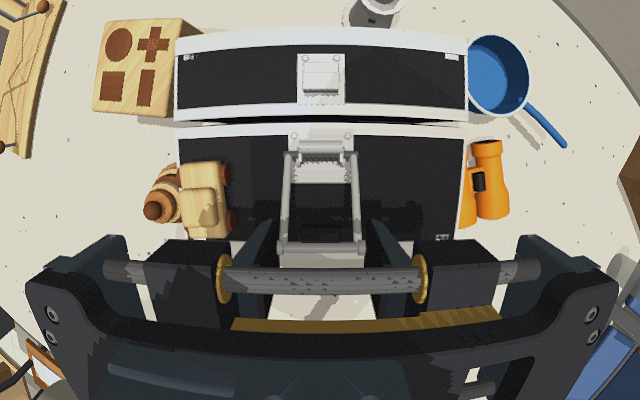

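w5 shows the bar at (322,249), between the pads and lifted with the loop. The lever tip is at (318,143).

```bash
python3 -m jog '[[0.008,-0.0005,-0.008,0],[0.0173,-0.0005,-0.0143,0],[0.028,-0.0005,-0.019,0],[0.0385,-0.0005,-0.022,0],[0.0498,-0.0005,-0.023,0],[0.0611,-0.0005,-0.022,0],[0.072,-0.0005,-0.019,0],[0.0823,-0.0005,-0.0143,0]]'; python3 -m jog '[[0,0,0,0]]'
```

```text
time_s: 8.65
tool_pos: [0.5689, 0.0717, 0.443]
eef_rot: [[0.884, 0.468, 0.001], [0.468, -0.884, 0.0], [0.001, 0.0, -1.0]]
force: [0.4, 0.6, 4.1]
finger_gap: 0.0515
grip_force: 6.0
time_s: 8.75
tool_pos: [0.5693, 0.0719, 0.4425]
eef_rot: [[0.884, 0.468, 0.001], [0.468, -0.884, 0.0], [0.001, 0.0, -1.0]]
force: [2.5, 1.9, 6.1]
finger_gap: 0.0519
grip_force: 6.0
```

```bash
python3 -m jog '[[0.01,0,0.005,0],[0.0183,0,0.0135,0],[0.0253,0,0.0228,0],[0.031,0,0.0335,0],[0.0345,0,0.0435,0],[0.036,0,0.0475,0],[0.036,0,0.0475,0]]' - 8
python3 - <<'E'
from h import *
im,d=arm.camera("wrist");cv2.imwrite("pics/w6.png",im[...,::-1])
for n in("loop_bar","lever_tip","keeper_seat"):
    for q in arm.tip_of("wrist",n)[:2]: print(n,q)
print(arm.read_state()["force"])
E
```

```text
time_s: 9.45
tool_pos: [0.5994, 0.0878, 0.3945]
eef_rot: [[0.884, 0.468, -0.002], [0.468, -0.884, -0.0], [-0.002, -0.001, -1.0]]
force: [-0.9, -0.7, 0.1]
finger_gap: 0.0517
grip_force: 8.0
loop_bar {'position': [244.2, 324.3], 'p': 0.64}
lever_tip {'position': [329.6, 318.6], 'p': 0.87}
keeper_seat {'position': [249.5, 320.8], 'p': 0.78}
[-2.37390641 -1.30420768 -2.26305081]
```

View pics/w6.png

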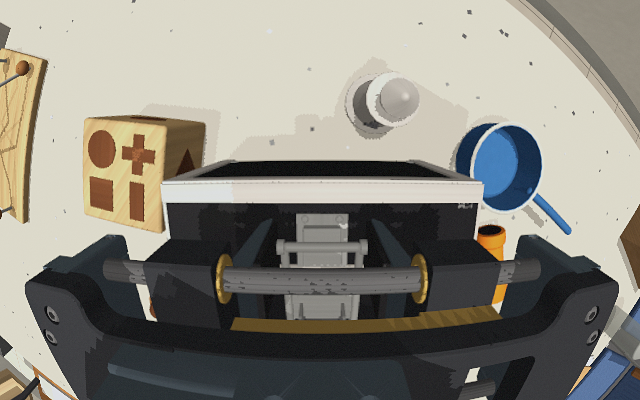

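w6 shows the bar at (322,246), held across the keeper plate with its bosses in the pads, and the lever behind it. Now I go down gently, beyond the lip.

```bash
python3 -m jog '[[0.0005,0,0.005,0],[0.0005,0,0.01,0],[0.0003,0,0.013,0],[0.0002,0,0.016,0],[0,0,0.018,0],[0,0,0.018,0]]'
```

```text
time_s: 10.25
tool_pos: [0.5996, 0.088, 0.3773]
eef_rot: [[0.884, 0.468, 0.0], [0.468, -0.884, 0.0], [0.0, -0.0, -1.0]]
force: [1.1, 0.5, -0.3]
finger_gap: 0.0516
grip_force: 8.0
```

```bash
python3 -m jog '[[-0.0003,0,0.003,0],[-0.0006,0,0.006,0],[-0.001,0,0.008,0],[-0.0012,0,0.009,0],[-0.0012,0,0.009,0]]'
```

```text
time_s: 10.75
tool_pos: [0.5984, 0.0874, 0.3683]
eef_rot: [[0.884, 0.468, -0.0], [0.468, -0.884, -0.0], [-0.0, -0.0, -1.0]]
force: [0.7, 0.7, 0.2]
finger_gap: 0.0518
grip_force: 8.0
```

```bash
python3 -m jog '[[0,0,0.0015,0],[0,0,0.003,0],[0,0,0.003,0]]'; python3 -m jog '[[-0.002,0,0,0],[-0.004,0,0,0],[-0.006,0,0,0],[-0.006,0,0,0]]'
```

```text
time_s: 11.05
tool_pos: [0.5981, 0.0872, 0.3651]
eef_rot: [[0.884, 0.468, -0.001], [0.468, -0.884, -0.0], [-0.001, -0.0, -1.0]]
force: [-4.6, -4.2, 2.0]
finger_gap: 0.0522
grip_force: 8.0
time_s: 11.45
tool_pos: [0.593, 0.0845, 0.3656]
eef_rot: [[0.884, 0.468, 0.0], [0.468, -0.884, 0.0], [0.0, 0.0, -1.0]]
force: [0.7, -0.2, 0.5]
finger_gap: 0.0521
grip_force: 8.0
```

```bash
python3 -m jog '[[-0.001,0,0,0],[-0.002,0,0,0],[-0.003,0,0,0],[-0.003,0,0,0]]';python3 -m jog '[[-0.001,0,0,0],[-0.002,0,0,0],[-0.002,0,0,0]]'
```

```text
time_s: 11.85
tool_pos: [0.5904, 0.0831, 0.3655]
eef_rot: [[0.884, 0.468, -0.0], [0.468, -0.884, -0.0], [-0.0, -0.0, -1.0]]
force: [0.7, 0.8, 0.5]
finger_gap: 0.0517
grip_force: 8.0
time_s: 12.15
tool_pos: [0.5886, 0.0821, 0.3655]
eef_rot: [[0.884, 0.468, -0.0], [0.468, -0.884, -0.0], [-0.0, -0.0, -1.0]]
force: [0.1, 0.8, 0.5]
finger_gap: 0.0517
grip_force: 8.0
```

```bash
python3 -m jog '[[-0.001,0,0,0],[-0.002,0,0,0],[-0.002,0,0,0]]';python3 -m jog '[[-0.001,0,0,0],[-0.002,0,0,0],[-0.002,0,0,0]]'
```

```text
time_s: 12.45
tool_pos: [0.5871, 0.0813, 0.3656]
eef_rot: [[0.884, 0.468, 0.001], [0.468, -0.884, 0.0], [0.001, 0.0, -1.0]]
force: [3.6, 1.8, -0.0]
finger_gap: 0.0514
grip_force: 8.0
time_s: 12.75
tool_pos: [0.5859, 0.0807, 0.3658]
eef_rot: [[0.884, 0.468, 0.002], [0.468, -0.884, 0.001], [0.003, 0.0, -1.0]]
force: [8.8, 5.6, -3.7]
finger_gap: 0.0516
grip_force: 8.0
```

```bash
python3 -m jog '[[0.001,0,0,0],[0.0015,0,-0.002,0],[0.0015,0,-0.003,0],[0.0015,0,-0.004,0]]'
```

```text
time_s: 13.15
tool_pos: [0.5865, 0.0811, 0.3688]
eef_rot: [[0.884, 0.468, -0.001], [0.468, -0.884, -0.0], [-0.001, -0.0, -1.0]]
force: [5.0, 0.5, -13.0]
finger_gap: 0.0517
grip_force: 8.0
```

The bar meets 10 N from the post and 13 N from the lip, so it is hooked. I lower it, let go, retreat upward and look.

```bash
python3 -m jog '[[0,0,0.002,0],[0.0005,0,0.0035,0],[0.0005,0,0.0035,0],[0.0005,0,0.0035,0]]'; python3 -m jog '[[0,0,0,0],[0,0,0,0],[0,0,0,0]]' 0.068; python3 -m jog '[[0,0,-0.02,0],[0,0,-0.05,0],[0,0,-0.09,0],[0,0,-0.12,0],[-0.04,0,-0.12,0],[-0.07,0,-0.12,0],[-0.1,0,-0.12,0],[-0.1,0,-0.12,0]]'; python3 -m jog '[[0,0,0,0],[0,0,0,0]]'; python3 w.py 7
```

```text
time_s: 13.55
tool_pos: [0.5869, 0.0813, 0.3661]
eef_rot: [[0.884, 0.468, -0.0], [0.468, -0.884, -0.0], [-0.0, 0.0, -1.0]]
force: [0.9, -0.2, 3.7]
finger_gap: 0.0519
grip_force: 8.0
time_s: 13.85
tool_pos: [0.5869, 0.0813, 0.3658]
eef_rot: [[0.884, 0.468, -0.0], [0.468, -0.884, -0.0], [-0.0, -0.0, -1.0]]
force: [-0.9, -0.7, -0.1]
finger_gap: 0.0676
grip_force: 0.0
time_s: 14.65
tool_pos: [0.496, 0.0335, 0.4862]
eef_rot: [[0.884, 0.467, -0.001], [0.467, -0.884, -0.0], [-0.001, -0.0, -1.0]]
force: [-0.2, -0.3, -0.3]
finger_gap: 0.0681
grip_force: 0.0
time_s: 14.85
tool_pos: [0.4992, 0.0347, 0.486]
eef_rot: [[0.884, 0.468, 0.0], [0.468, -0.884, 0.0], [0.0, 0.0, -1.0]]
force: [0.4, 0.2, 0.2]
finger_gap: 0.068
grip_force: 0.0
lever_pivot 0.66 [153.8 321.5]
lever_pivot 0.4 [123.2 322.4]
  MEET [0.5371 0.0542 0.188 ] [0.0009 0.0006 0.0004]
  MEET [0.5441 0.0584 0.2407] [0.0041 0.0022 0.002 ]
  MEET [0.4856 0.0261 0.1963] [0.0017 0.0017]
keeper_seat 0.75 [ 87.2 321.2]
  MEET [0.5712 0.0749 0.0737] [0.0041 0.0339 0.0302]
```

View pics/w7.png

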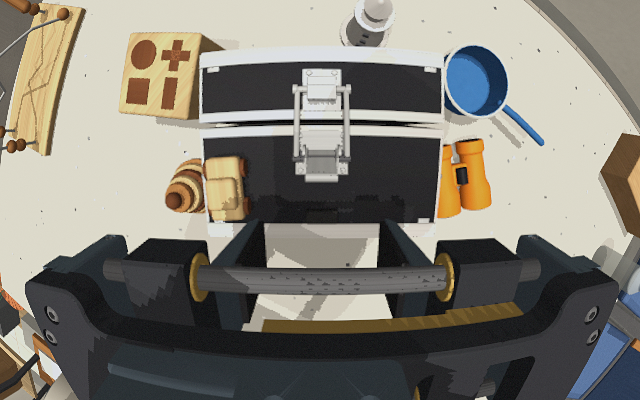

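w7 shows the loop arms at columns 297 and 348, running from row 155 to the bar behind the keeper at row 88. The lever's curled tip is at (321,178), leaning back. I work out the lever angle next.

Run:
```python
from h import *
u=np.array([.8834,.4685]);v=np.array([-.4685,.8834])
for row in(172,178,183):
    o,d=ray("wrist",[row,321.5])
    best=min(((abs(np.cross([u@d[:2],d[2]],[.4995-.052*np.cos(a)-u@o[:2],.188+.052*np.sin(a)-o[2]]))),a) for a in np.linspace(.3,2,400))
    print(row,best)
s=arm.read_state()["tool_pos"];print(u@s[:2],v@s[:2],s[2])
```

```text
172 (np.float64(8.804873958106335e-05), np.float64(1.4205513784461155))
178 (np.float64(2.7835953735344532e-05), np.float64(1.3268170426065165))
183 (np.float64(5.787387628229668e-05), np.float64(1.2458646616541353))
0.45677440321822915 -0.20309960505275196 0.4859095076169848<stdin>:5: DeprecationWarning: Arrays of 2-dimensional vectors are deprecated. Use arrays of 3-dimensional vectors instead. (deprecated in NumPy 2.0)
```

```bash
python3 -m jog '[[0.04,0.0005,0,0],[0.063,0.0005,0,0],[0.063,0.0005,0.02,0],[0.063,0.0005,0.045,0],[0.063,0.0005,0.062,0],[0.063,0.0005,0.062,0],[0.063,0.0005,0.062,0]]' 0 10; python3 -m jog '[[-0.004,0,0,0],[-0.007,0,0,0],[-0.009,0,0,0],[-0.009,0,0,0]]'; python3 -m jog '[[-0.0015,0,0,0],[-0.003,0,0,0],[-0.003,0,0,0]]'; python3 -m jog '[[-0.0015,0,0,0],[-0.003,0,0,0],[-0.003,0,0,0]]'
```

```text
time_s: 16.0
tool_pos: [0.5547, 0.0635, 0.4244]
eef_rot: [[0.884, 0.468, -0.0], [0.468, -0.884, 0.0], [-0.0, -0.0, -1.0]]
force: [-0.3, 0.0, 0.1]
finger_gap: 0.0148
grip_force: 0.0
time_s: 16.4
tool_pos: [0.5463, 0.0592, 0.4244]
eef_rot: [[0.884, 0.468, 0.001], [0.468, -0.884, 0.0], [0.001, 0.0, -1.0]]
force: [-0.4, 0.1, 0.5]
finger_gap: 0.0005
grip_force: 0.0
time_s: 16.7
tool_pos: [0.5439, 0.0579, 0.424]
eef_rot: [[0.884, 0.468, 0.0], [0.468, -0.884, 0.0], [0.0, 0.0, -1.0]]
force: [0.9, 0.1, -1.2]
finger_gap: 0.0002
grip_force: 0.3
time_s: 17.0
tool_pos: [0.5412, 0.0565, 0.424]
eef_rot: [[0.884, 0.468, 0.0], [0.468, -0.884, 0.0], [0.0, 0.0, -1.0]]
force: [3.2, 1.2, -2.7]
finger_gap: 0.0002
grip_force: 1.5
```

```bash
python3 -m jog '[[-0.002,0,0.0007,0],[-0.004,0,0.0014,0],[-0.006,0,0.0022,0],[-0.006,0,0.0022,0]]'; python3 -m jog '[[-0.002,0,0.0009,0],[-0.004,0,0.0018,0],[-0.0055,0,0.0026,0],[-0.0055,0,0.0026,0]]'
```

```text
time_s: 17.4
tool_pos: [0.536, 0.0537, 0.4219]
eef_rot: [[0.884, 0.468, 0.001], [0.468, -0.884, 0.0], [0.001, 0.0, -1.0]]
force: [5.0, 3.4, -0.7]
finger_gap: 0.0007
grip_force: 3.2
time_s: 17.8
tool_pos: [0.5315, 0.0513, 0.4196]
eef_rot: [[0.884, 0.468, 0.002], [0.468, -0.884, 0.001], [0.002, 0.0, -1.0]]
force: [7.5, 4.7, -0.8]
finger_gap: 0.0005
grip_force: 4.3
```

```bash
python3 -m jog '[[-0.002,0,0.0012,0],[-0.004,0,0.0026,0],[-0.006,0,0.004,0],[-0.0075,0,0.0052,0],[-0.0075,0,0.0052,0]]'; python3 -m jog '[[-0.0018,0,0.0016,0],[-0.0035,0,0.0033,0],[-0.0035,0,0.0033,0]]'
```

```text
time_s: 18.3
tool_pos: [0.5251, 0.0479, 0.4147]
eef_rot: [[0.884, 0.468, 0.003], [0.468, -0.884, 0.001], [0.003, 0.001, -1.0]]
force: [7.9, 7.0, 2.5]
finger_gap: 0.0005
grip_force: 4.8
time_s: 18.6
tool_pos: [0.5221, 0.0463, 0.4114]
eef_rot: [[0.884, 0.468, 0.004], [0.468, -0.884, 0.001], [0.004, 0.001, -1.0]]
force: [9.0, 6.2, 2.5]
finger_gap: 0.0004
grip_force: 4.7
```

```bash
python3 -m jog '[[-0.0015,0,0.0016,0],[-0.003,0,0.0033,0],[-0.003,0,0.0033,0]]'; python3 -m jog '[[-0.0013,0,0.0018,0],[-0.0027,0,0.0037,0],[-0.0027,0,0.0037,0]]'
```

```text
time_s: 18.9
tool_pos: [0.5195, 0.0448, 0.4082]
eef_rot: [[0.884, 0.468, 0.004], [0.468, -0.884, 0.001], [0.004, 0.001, -1.0]]
force: [9.3, 6.2, 3.1]
finger_gap: 0.0005
grip_force: 4.8
time_s: 19.2
tool_pos: [0.517, 0.0435, 0.4044]
eef_rot: [[0.884, 0.468, 0.003], [0.468, -0.884, 0.001], [0.003, 0.001, -1.0]]
force: [8.1, 5.5, 3.3]
finger_gap: 0.0003
grip_force: 4.2
```

```bash
python3 -m jog '[[-0.001,0,0.002,0],[-0.002,0,0.0041,0],[-0.002,0,0.0041,0]]'; python3 -m jog '[[-0.0009,0,0.002,0],[-0.0018,0,0.0043,0],[-0.0018,0,0.0043,0]]'
```

```text
time_s: 19.5
tool_pos: [0.515, 0.0425, 0.4002]
eef_rot: [[0.884, 0.468, 0.003], [0.468, -0.884, 0.001], [0.003, 0.001, -1.0]]
force: [5.5, 4.3, 4.4]
finger_gap: 0.0004
grip_force: 3.3
time_s: 19.8
tool_pos: [0.5132, 0.0416, 0.3957]
eef_rot: [[0.884, 0.468, 0.002], [0.468, -0.884, 0.0], [0.002, 0.001, -1.0]]
force: [3.7, 3.0, 4.0]
finger_gap: 0.0002
grip_force: 2.4
```

```bash
python3 -m jog '[[-0.0007,0,0.002,0],[-0.0014,0,0.0043,0],[-0.0014,0,0.0043,0]]'; python3 -m jog '[[-0.0005,0,0.0022,0],[-0.0008,0,0.0042,0],[-0.0008,0,0.0042,0]]'
```

```text
time_s: 20.1
tool_pos: [0.5117, 0.0408, 0.3909]
eef_rot: [[0.884, 0.468, 0.0], [0.468, -0.884, -0.0], [0.0, 0.0, -1.0]]
force: [4.6, 1.7, 1.2]
finger_gap: 0.0005
grip_force: 2.5
time_s: 20.4
tool_pos: [0.5108, 0.0404, 0.3864]
eef_rot: [[0.884, 0.468, -0.001], [0.468, -0.884, -0.0], [-0.001, -0.0, -1.0]]
force: [3.8, 0.7, -0.6]
finger_gap: 0.0001
grip_force: 1.6
```

```bash
python3 -m jog '[[0,0,0.001,0],[0,0,0.002,0],[0,0,0.002,0]]'; python3 -m jog '[[0,0,0.001,0],[0,0,0.002,0],[0,0,0.002,0]]'
```

```text
time_s: 20.7
tool_pos: [0.5108, 0.0405, 0.3845]
eef_rot: [[0.884, 0.468, -0.001], [0.468, -0.884, -0.0], [-0.001, -0.0, -1.0]]
force: [0.7, -0.7, 0.5]
finger_gap: 0.0007
grip_force: 0.4
time_s: 21.0
tool_pos: [0.5108, 0.0406, 0.3825]
eef_rot: [[0.884, 0.468, -0.001], [0.468, -0.884, 0.0], [-0.001, -0.0, -1.0]]
force: [0.6, -0.3, -0.1]
finger_gap: 0.0004
grip_force: 0.0
```

```bash
python3 -m jog '[[0,0,0.0005,0],[0,0,0.001,0],[0,0,0.001,0]]'; python3 -m jog '[[0,0,0.0005,0],[0,0,0.001,0],[0,0,0.001,0]]'
```

```text
time_s: 21.3
tool_pos: [0.511, 0.0405, 0.3819]
eef_rot: [[0.884, 0.468, 0.0], [0.468, -0.884, -0.0], [0.0, 0.0, -1.0]]
force: [-1.1, -0.1, 3.3]
finger_gap: 0.0005
grip_force: 1.5
time_s: 21.6
tool_pos: [0.5109, 0.0405, 0.3816]
eef_rot: [[0.884, 0.468, 0.001], [0.468, -0.884, -0.0], [0.0, 0.0, -1.0]]
force: [-7.2, -0.6, 17.6]
finger_gap: 0.0004
grip_force: 8.3
```

```bash
python3 -m jog '[[0.0003,0,-0.0001,0],[0.0003,0,-0.0001,0],[0.0003,0,-0.0001,0],[0.0003,0,-0.0001,0],[0.0003,0,-0.0001,0]]'
```

```text
time_s: 22.1
tool_pos: [0.5111, 0.0406, 0.3816]
eef_rot: [[0.884, 0.468, 0.0], [0.468, -0.884, -0.0], [-0.0, 0.0, -1.0]]
force: [-7.0, -1.7, 17.1]
finger_gap: 0.0003
grip_force: 8.3
```

```bash
python3 -m jog '[[0.001,0,-0.003,0],[0.0015,0,-0.01,0],[0.0015,0,-0.03,0],[0.0015,0,-0.06,0],[0.0015,0,-0.1,0],[-0.02,0,-0.11,0],[-0.02,0,-0.11,0],[-0.02,0,-0.11,0]]'; python3 w.py 8
```

```text
time_s: 22.9
tool_pos: [0.4935, 0.0313, 0.4911]
eef_rot: [[0.884, 0.467, 0.001], [0.467, -0.884, 0.0], [0.001, 0.0, -1.0]]
force: [0.5, -0.2, -0.0]
finger_gap: 0.0003
grip_force: 0.0
lever_pivot 0.89 [145.9 320.4]
  MEET [0.5368 0.0548 0.1898] [0.0001 0.0003 0.0004]
lever_tip 0.85 [200.5 320.8]
  MEET [0.5348 0.0546 0.2654] [0.0204 0.0076 0.0272]
loop_bar 0.5 [144.8 321.9]
  MEET [0.5314 0.0505 0.3568] [0.006  0.0287 0.0229]
keeper_seat 0.56 [ 88.6 320.2]
  MEET [ 0.4175 -0.0173  2.2356] [0.0056 0.006  0.0025]
```

View pics/w8.png

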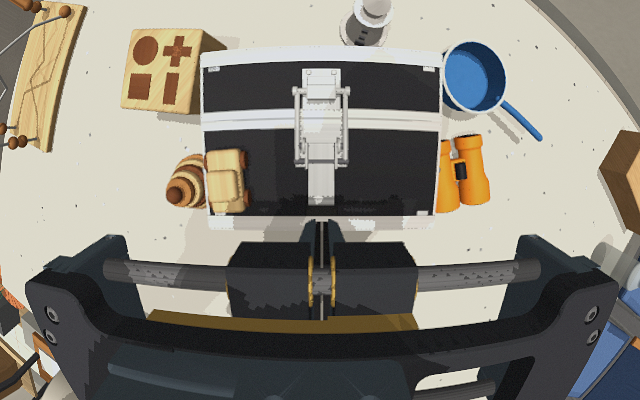

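w8 shows the lever lying flat with its tip at (321,200), the loop bar hooked at row 90, and the seam closed at row 120. The toys are where they were, so I hand in.

```bash
python3 -c "
from plant import arm
print(arm.hand_in())"
```

```text
the job is handed in; nothing more can be done
None
```

The case is latched: the loop is hooked behind the keeper, the lever went over centre and was seated home with a steady push of about 18 N, the lid's seam looks closed, the toys look undisturbed, and the job was handed in at about 23 s with no verdict shown.

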